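# Take the retaining cap off a desk fan whose thread hand is unknown

### The arm

A 6-joint arm with a two-finger parallel gripper is mounted at the origin on the work surface. World frame = base frame: x ahead of the robot, y to its left, z up, the work surface at z = 0. Lengths are in m, angles in rad, forces in N, time in s.
With the tool pointing down it reaches from about 0.325 to 0.875 m from the base axis. Payload 4.4 kg.
Tool frame: the origin (TCP) lies on the centre line of the jaws, within the pads' length; the fingertips stand 11 mm ahead of it and the grasp point (between the pads) lies 8 mm behind it; z points along the fingers, y is the line along which they close (so a half turn about z gives the same grasp; the last joint's range is limited). The gripper opens to 85 mm and grips with 20 to 120 N. Pads are 22 mm wide; open, the fingers measure 114 mm over their backs; the gripper's body (76 mm by 85 mm) begins 54 mm behind the grasp point. The pads swing forward as they close: fully open they stand 13 mm farther back than shut.
Start: joints at [1.153, 0.207, 1.542, -0, 1.393, -0.15], TCP at [0.152, 0.555, 0.242] pointing down, gripper open.
Joint ranges: [-2.73, 2.73], [-0.86, 2.22], [0.23, 2.46], [-1.11, 4.25], [0.08, 2.63], [-2.82, 2.82]. Speed limits (rad/s): [2.79, 2.79, 3.14, 3.14, 3.14, 3.14].

### API

Orientations are given as a unit quaternion [x, y, z, w].
In Python, from rig import env gives the robot as it stands. Calls block until the motion is done:
- env.move_to(position, orientation): joint-space move of the TCP to a pose.
- env.move_l(position, frame=None, feed=0.15, f_stop=None): straight line of the TCP; frame=None keeps the orientation; feed is the mean speed in m/s. With f_stop (N) it stops when the force on the tool has changed by that much, and returns True; else False.
- env.move_j(angles): joint-space move.
- env.command_gripper(opening, strength=None): finger opening in m; strength is the grip in N (None keeps the last); returns when the fingers have stopped.
- env.hold(seconds).
- env.ik(position, orientation): joint angles nearest the present ones, or None.
- env.snapshot(name): name is "side" or "top" or "wrist"; returns a dict with "img" (420x560x3 uint8, red, green, blue), "range_z" (420x560 float32, m along the optical axis (not along the pixel's ray), 0 where there is no reading), "fx", "fy", "cx", "cy" (pixels), "R" (3x3) and "t" (3): a world point X has camera coordinates R X + t. Camera axes: x right, y down, z forward; pixel columns grow to the right and rows downward; lengths in m; the calibration is good to about 2 mm. A picture is of the moment at which its call begins.
A pose or a line that the arm cannot do raises env.IKError and nothing moves.
- env.hand_in(): hands the job in; it is judged then, once.
Readings, each from a call of its own:
- env.read_t(): time.
- env.read_qpos(): joint angles.
- env.read_qd(): joint speeds.
- env.read_effort(): joint torques, N m.
- env.read_tool_pos(): TCP position.
- env.read_tcp_rot(): TCP orientation.
- env.read_force(): force on the tool from outside, world axes, zero at the start.
- env.read_moment(): the same for the moment, N m.
- env.read_opening(): finger opening in m.
- env.read_grip_force(): force on a finger pad.
Only numpy, scipy, OpenCV 4.12 (cv2) and the standard library are available. Lean on these libraries where they do the work, as an engineer would, in place of code of your own. Each camera call takes 0.05 s, during which the arm holds its last target. There are 200 camera calls.

### The job

The desk fan lies face up for cleaning. Lift its loose front guard away by the blue centre boss and lay it flat, rim down, in the middle of the grey mat, and let go of it; then unscrew the red cap that retains the blade - makers use left-hand and right-hand threads alike, so try to loosen it one way and, if it stays stuck, the other - and lift it off. Finish holding the cap still in the gripper, well clear above the fan (at least 5 cm higher than it sat), and leave the other things on the table alone.

Things in the scene. Friction and masses are not known exactly. Their poses are not given: they have to be found in the camera images.
- fan: Desk fan lying face up, fixed to the table. Origin: on the table under the fan's vertical axis. Base plate 235 x 150 mm, 22 mm high; motor 90 mm across; flat white rim ring, 160 to 192 mm across, its top at z 104 mm; blue blades, all below z 104 mm. Blade, hub and stud do not turn.
- column_top (a point): Top centre of the fan's control column, 46 x 60 mm, 138 mm high, standing 126 mm from the fan's axis on the side away from the robot (to within 0.4 rad).
- hub (a point): Centre of the hub face that the cap sits on, on the fan's axis, 40 mm across, z 112 mm. An 18 mm high stud with a steep two-start thread stands on it, under the cap. Its hand, left or right, differs from start to start and cannot be seen. The cap meets a hard stop within 6 degrees the wrong way, where round grips just slip; while engaged it cannot be pulled off.
- guard_boss (a point): Centre of the blue boss of the loose front guard, a white wire dome 182 mm across, about 0.16 kg. The boss is an upright cylinder 36 mm across; this point is on its axis, 77 mm above the underside of the guard's rim, 18 mm below the boss's top, 19 mm above the wires beside it. z points up. At the start the guard's rim rests on the fan's rim ring, covering the cap.
- cap_mid (a point): Centre of the red round ribbed cap, 48 mm across, 40 mm high, 50 g, upright, white line on top. At the start it is seated on the hub, this point at z 132 mm, under the guard. Turned the loosening way it goes almost freely, without rising by itself; 60 to 100 degrees from its seated place it is disengaged and lifts straight off. Past 110 degrees it meets the next thread. A 40 N grip is enough.
- mat: Grey felt mat, 230 x 230 mm, 3 mm thick, fixed to the table. Origin: centre of its underside. It lies on the other side of the table's middle from the fan; which side is which changes.
- mug: White mug, 82 mm across, 92 mm high, a bystander: origin under its centre.
- stapler: Black stapler, 135 x 36 mm, 55 mm high, a bystander: origin under its centre.

How it is judged:
On the way, in this order (a step that is already met when the one before it is completed fails the run):
1. the guard lies flat in the middle of the mat, let go (horizontal distance between guard_boss and mat below 0.045 m and height (world z) of guard_boss below 0.088 m and angle between guard_boss's own z axis and vertical below 0.12 rad and contact force between the fingers and guard below 0.05 N and linear speed of guard below 0.02 m/s and z of cap_mid in the frame of fan below 0.142 m), for 0.2 s.
2. the cap is off its thread and lifted clear by the gripper (z of cap_mid in the frame of fan above 0.18 m and contact force between the fingers and cap above 1 N), for 0.2 s.
At the end, for the whole second after the job is handed in: The guard lies rim down on the mat, untouched and still, its axis within 45 mm of the mat's centre and within 0.12 rad of upright; the cap is held still by the fingers, its centre more than 180 mm above the table (48 mm above where it sat), touching neither the fan nor the guard (all of step 2 and horizontal distance between guard_boss and mat below 0.045 m and height (world z) of guard_boss below 0.088 m and angle between guard_boss's own z axis and vertical below 0.12 rad and contact force between each of the fingers, cap and guard below 0.05 N and linear speed of guard below 0.02 m/s and linear speed of cap below 0.03 m/s and contact force between cap and fan below 0.05 N); the arm keeps its last pose, push and grip.
It fails at once if the other things on the table are disturbed (distance of any of mug, screwdriver, stapler, tape, pen_cup, notebook, candle from where it was at the start of the episode above 0.04 m).
It also fails if it takes over 72 s, if anything falls off the work surface, if the arm or the gripper's body presses on something with over 40 N, if the wrist force passes 120 N, or if a joint passes its speed limit or range.

## Working session

There is one attempt and no reset: what is moved stays moved. The work goes in short steps, each a Python script; the robot and the scene stay as the last script left them, time stands still between calls to the robot, and variables do not carry over. Pictures are saved under pics/ and viewed, at most 10 in all, crops included, and the job is handed in when it is done.

```bash
ls; mkdir -p pics; cat > h.py <<'E'
from rig import env
import numpy as np, cv2
from scipy.spatial.transform import Rotation as Ro
def snap(n,f):
    s=env.snapshot(n); cv2.imwrite(f,s["img"][...,::-1]); np.savez(f[:-4]+'.npz',**{k:s[k] for k in s}); return s
def pt(s,u,v,z=None):
    R=np.array(s["R"]);t=np.array(s["t"]); c=-R.T@t
    d=R.T@np.array([(u-s["cx"])/s["fx"],(v-s["cy"])/s["fy"],1.])
    if z is None: return c+d*float(s["range_z"][int(v),int(u)])
    return c+d*(z-c[2])/d[2]
def down(yaw): return (Ro.from_euler('z',yaw)*Ro.from_euler('x',np.pi)).as_quat()
E
python3 - <<'E'
from h import *
s=snap("top","pics/top1.png"); snap("side","pics/side1.png")
print(env.read_t(),env.read_tcp_rot(), -np.array(s["R"]).T@s["t"])
E
```

```text
pics
0.1 [ 1.33525442e-01  9.91044819e-01 -1.01718485e-03 -2.95889233e-04] [0.49393193 0.00876472 1.38358589]
```

View pics/top1.png

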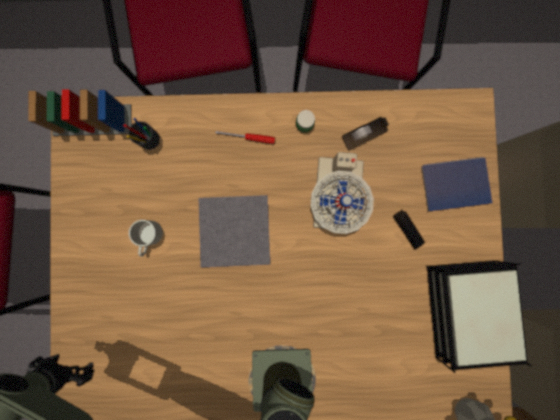

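View pics/side1.png

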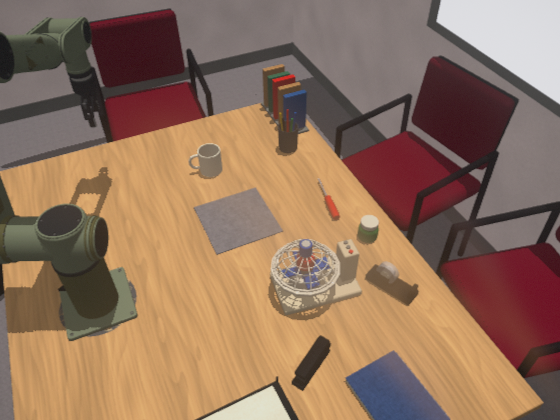

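The top view shows the guard boss at about (347,201), the fan column at (346,160) and the mat corners at (200,198), (268,196), (270,266) and (202,267). The mug is at (143,233) and the stapler at (408,229).

```bash
python3 - <<'E'
from h import *
s=dict(np.load("pics/top1.npz"))
print("boss",pt(s,347,201,.199),pt(s,347,201)); print("rim c",pt(s,342,204,.104))
for p in [(200,198),(268,196),(270,266),(202,267),(235,232)]: print(pt(s,*p,.003))
print("col",pt(s,346,160,.138)); print("stap",pt(s,408,229,.055))
b=pt(s,347,201,.199)
env.move_to([b[0]-0.0,b[1],.36],down(np.arctan2(b[1],b[0])+0))
w=snap("wrist","pics/w1.png"); print(env.read_t(),env.read_tool_pos(),env.read_qpos(),env.read_tcp_rot())
E
```

```text
boss [ 0.56222817 -0.20100988  0.199     ] [ 0.5624318  -0.20163536  0.19546796]
rim c [ 0.55886076 -0.20200972  0.104     ]
[0.59713116 0.25267129 0.003     ]
[0.59753147 0.02701427 0.003     ]
[0.3661213  0.02669937 0.003     ]
[0.36959183 0.2501939  0.003     ]
[0.48123595 0.13930357 0.003     ]
col [ 0.68999599 -0.21348258  0.138     ]
stap [ 0.47527431 -0.41888428  0.055     ]
3.1917 [ 0.56243156 -0.20014862  0.35987348] [-4.86873490e-01  1.91345895e-01  1.32054055e+00  1.66483817e-04
  1.62998859e+00  1.42585827e+00] [ 9.85421407e-01 -1.70131194e-01 -1.08387678e-04 -1.22849603e-04]
```

View pics/w1.png

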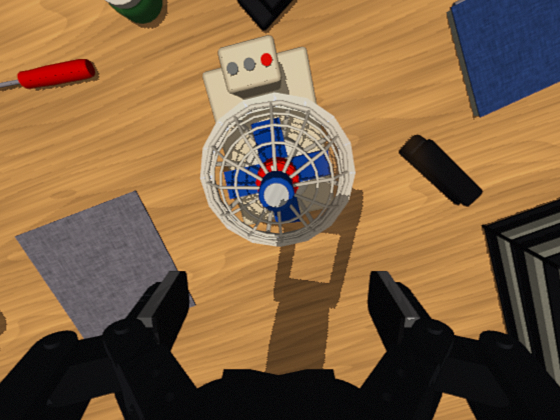

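The wrist view shows the boss top centred at about (277,194). The guard sits on the fan, the column is behind it at (249,65), and nothing crowds the fingers.

```bash
python3 - <<'E'
from h import *
s=dict(np.load("pics/w1.npz"))
b=pt(s,277,194,.199); print(b,pt(s,277,194),"rim",pt(s,278,170,.104))
b2=np.array([.5623,-.2013]); b=(b[:2]+b2)/2
q=env.read_tcp_rot()
env.move_l([*b,.26],feed=.2)
print(env.move_l([*b,.179],feed=.06,f_stop=8), env.read_tool_pos())
env.command_gripper(.02,40); print(env.read_opening(),env.read_grip_force(),env.read_tool_pos())
np.save("boss.npy",b)
env.move_l([*b,.215],feed=.06); print(env.read_opening(),env.read_force())
env.move_l([*b,.36],feed=.2)
s=snap("side","pics/s2.png"); snap("wrist","pics/w2.png"); print(env.read_t(),env.read_opening())
E
```

```text
[ 0.56660888 -0.20031976  0.199     ] [ 0.56639265 -0.20023908  0.19809715] rim [ 0.57261047 -0.20343294  0.104     ]
False [ 0.56481763 -0.20099053  0.1796027 ]
0.035103013094709694 40.0680810213089 [ 0.56472227 -0.2009242   0.17937993]
0.03538604571037755 [-0.73888107 -0.03770358 -0.83683077]
7.5833 0.03491465574684001
```

View pics/s2.png

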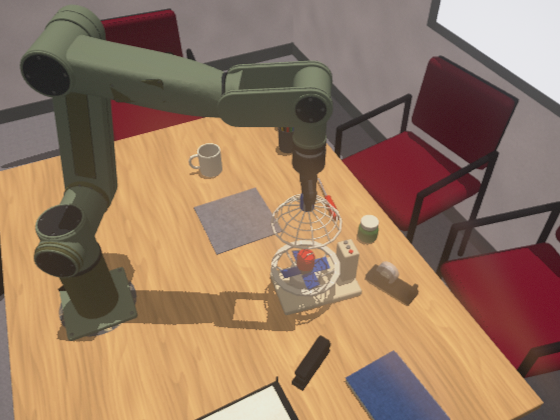

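The side view shows the guard hanging level from the gripper at about (307,215). The red cap is still seated on the fan at (307,258). Next I carry the guard to the mat.

```bash
python3 - <<'E'
from h import *
m=np.array([.4826,.1391])
env.move_to([*m,.30],down(np.arctan2(m[1],m[0])))
env.move_l([*m,.10],feed=.15)
print(env.move_l([*m,.070],feed=.03,f_stop=4), env.read_tool_pos(),env.read_force())
env.command_gripper(.075); env.hold(.2)
env.move_l([*m,.30],feed=.2)
s=snap("wrist","pics/w3.png"); snap("top","pics/top3.png")
f=np.array([.563,-.2017]); y=np.arctan2(f[1],f[0])
print(env.read_qpos())
for dy in (np.pi/2,-np.pi/2): print(env.ik([*f,.30],down(y+dy)))
print(env.read_t())
E
```

```text
True [0.48236158 0.13908534 0.0783142 ] [-0.3242457   0.36840298  4.94609058]
[ 1.08081220e-01  1.20711192e-02  1.64008452e+00 -1.22333301e-05
  1.49558498e+00  1.39827799e+00]
[-0.48865508  0.2176644   1.40923034  0.          1.51469791 -0.14464132]
None
13.1417
```

View pics/w3.png

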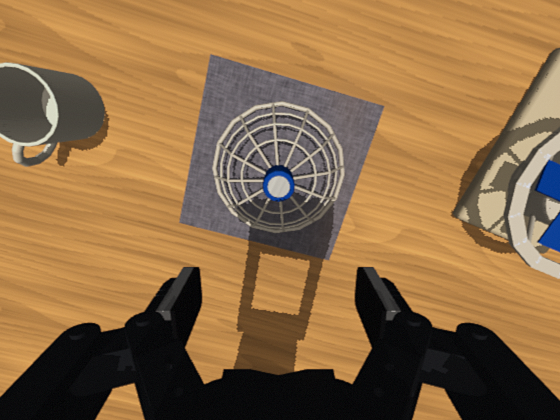

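The guard now lies flat, roughly centred on the mat, with its boss at (278,186), and the fingers are free. Next I look at the cap from above with joint 6 near zero.

```bash
python3 - <<'E'
from h import *
f=np.array([.563,-.2017]); y=np.arctan2(f[1],f[0])
env.move_to([*f,.30],down(y+np.pi/2-.145))
s=snap("wrist","pics/w4.png"); snap("top","pics/top4.png")
print(env.read_qpos(),env.read_t(),env.read_tool_pos(),env.read_force())
E
```

```text
[-4.86850989e-01  2.17212700e-01  1.40980529e+00  3.26980843e-04
  1.51481961e+00  7.60604390e-04] 14.5583 [ 0.56315287 -0.20046009  0.29998354] [ 0.08621037  0.26009543 -0.33513622]
```

View pics/w4.png

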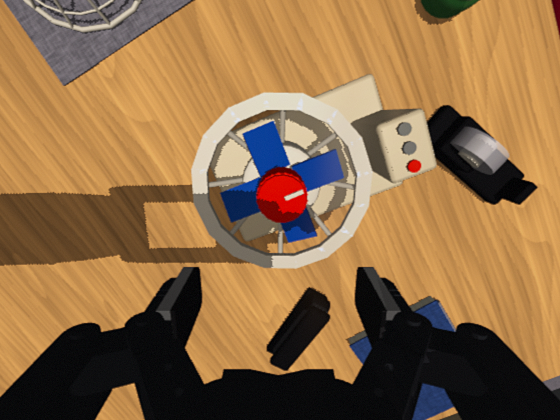

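The cap is a red disc with its top centred at about (282,196) and a white line pointing right. The ring and blades are clear of the finger positions. I'll take the top-disc centre from the depth data.

```bash
python3 - <<'E'
from h import *
s=dict(np.load("pics/w4.npz"))
v,u=np.mgrid[150:240,240:325]; R=s["R"];Z=s["range_z"][v,u]
P=np.stack([(u-s["cx"])/s["fx"]*Z,(v-s["cy"])/s["fy"]*Z,Z],-1)
W=(P-s["t"])@R
t=W[abs(W[...,2]-.152)<.005]; print(len(t),t.mean(0),t.min(0),t.max(0))
c=(t.min(0)+t.max(0))[:2]/2; print(c, pt(s,282,196,.152))
np.save("cap.npy",c)
env.move_l([*c,.20],feed=.2); print(env.move_l([*c,.125],feed=.06,f_stop=8))
env.command_gripper(.03,45); env.hold(.1)
print(env.read_opening(),env.read_grip_force(),env.read_tool_pos(),env.read_force(),env.read_moment())
q=np.array(env.read_qpos())
for d in (-.1,-.2,-.3):
    env.move_j(q+[0,0,0,0,0,d]); print(d,env.read_moment(),env.read_effort()[5],env.read_force(),env.read_qpos()[5])
print(env.read_t())
E
```

```text
1891 [ 0.56698928 -0.19928503  0.15164551] [ 0.54325385 -0.22285578  0.14700508] [ 0.58971338 -0.17689927  0.15422338]
[ 0.56648362 -0.19987753] [ 0.56883248 -0.19742585  0.152     ]
False
0.047237733383321066 47.037366586737335 [ 0.56708426 -0.20021546  0.12567559] [-0.18460848 -0.90380091  2.63107968] [-0.08013244 -0.1014369   0.03535048]
-0.1 [-0.02095297 -0.00770637  0.02988029] -0.07509933086112142 [-0.06589524  0.03409681  1.06170599] -0.0918399608626673
-0.2 [ 0.02817458 -0.034799    0.08248145] -0.016938996850512922 [ 0.02984858 -0.49334099  2.40467527] -0.19058520485191338
-0.3 [0.02194546 0.06529866 0.10333437] 0.01235212606843561 [-0.45384538  0.1606091   2.35915997] -0.28995851530456984
17.8167
```

The moment about z stays near 0.1 N m past 17°, where slipping at the stop would give about 1 N m. So counter-clockwise looks like the loosening way. I'll turn on to 80° and lift gently with a force stop.

```bash
python3 - <<'E'
from h import *
q=np.array(env.read_qpos())
for d in (-.7,-1.05,-1.39):
    q[5]=d; env.move_j(q); print(d,env.read_moment()[2],env.read_force())
p=env.read_tool_pos()
print(env.move_l([p[0],p[1],p[2]+.03],feed=.03,f_stop=8),env.read_tool_pos(),env.read_force(),env.read_opening(),env.read_t())
s=snap("wrist","pics/w5.png"); snap("side","pics/s5.png")
E
```

```text
-0.7 0.1208156863804315 [-0.82789428  0.96011571  1.80495451]
-1.05 0.09301349306299984 [-0.90633252  1.03469162  1.03830195]
-1.39 0.06853231183120005 [-1.24113787  0.53568331  2.53733085]
False [ 0.56671621 -0.19991804  0.15542999] [ 0.11217728 -0.81384583 -1.66118929] 0.04704175821554831 20.2833
```

View pics/w5.png

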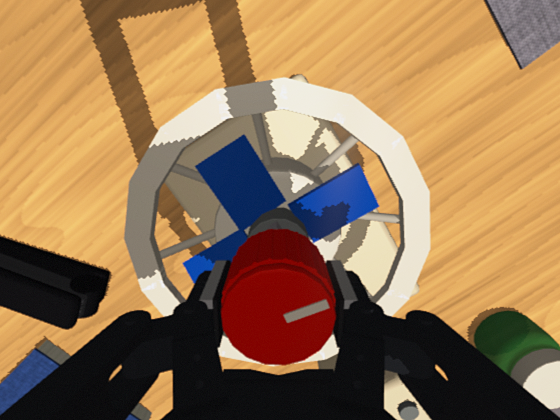

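The cap is in the jaws at (278,297), lifted off the grey hub at (280,220), and the white line has turned with the gripper. I'll raise it well clear and check the final state.

```bash
python3 - <<'E'
from h import *
p=env.read_tool_pos()
env.move_l([p[0],p[1],.27],feed=.12); env.hold(.6)
print(env.read_tool_pos(),env.read_opening(),env.read_grip_force(),env.read_t())
s=snap("side","pics/s6.png"); t=snap("top","pics/top6.png")
E
```

```text
[ 0.5667735  -0.19993823  0.27001623] 0.047096296924330414 47.156081297434866 22.0833
```

View pics/s6.png

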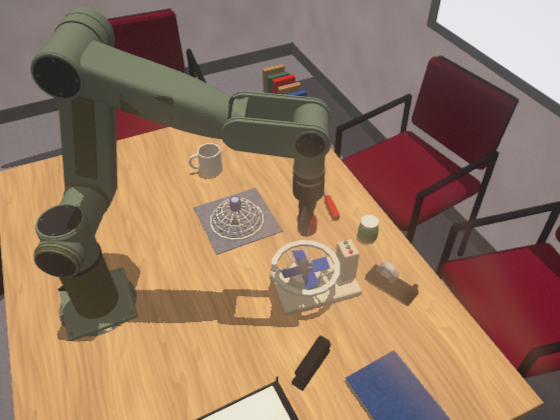

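The side view shows the guard flat on the mat at (237,217) and the cap in the gripper at (308,228), well above the bare stud at (305,268). The other things are where they were.

```bash
python3 -c "
from rig import env
print(env.hand_in())"
```

```text
the job is handed in; nothing more can be done
None
```

The job is handed in, with no verdict returned: the guard lies flat on the mat, and the cap, unscrewed counter-clockwise, is held about 14 cm above where it sat, at about 22 s of the allowed 72 s.

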